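# Turned samples into the drying rack, order reversed

## Task

Move the four freshly oiled wooden turnings from their dishes on the pale oiling board into the four pockets of the dark drying rack, one to a pocket, in reverse order, so that the last one oiled comes to hand first: the turning nearest the oiling board's post goes into the pocket farthest from the rack's post, the next one into the pocket beside it, and so on, until the turning farthest from the board's post stands in the pocket next to the rack's post. Stand each one upright on its foot on the pocket floor, never let one topple, and leave them all standing free.

Things in the scene. Friction and masses are not known exactly. Their poses are not given: they have to be found in the camera images.
- finial: Finial, the tallest turning, 84 mm high: foot, thin neck, a straight drum, and a small ball on top 27 mm across. Solid pale wood, loose, a round body of revolution about its z axis (z up); origin at the centre of its flat underside, foot 40 mm across. Its drum, 34 mm across and upright-sided from 27 to 52 mm above the underside, is the place to grip; 50 to 100 g.
- knob: Drawer knob like a mushroom, 60 mm high: foot, 22 mm stem and a wide cap. Solid pale wood, loose, a round body of revolution about its z axis (z up); origin at the centre of its flat underside, foot 40 mm across. The cap's rim, 50 mm across and upright-sided from 30 to 50 mm above the underside, is the place to grip; 55 to 115 g.
- foot: Bun foot for furniture, a stout round block with a flat top, 56 mm high and widest of the four. Solid pale wood, loose, a round body of revolution about its z axis (z up); origin at the centre of its flat underside, foot 40 mm across. Its side, 56 mm across and upright from 20 to 50 mm above the underside, is the place to grip; 70 to 140 g.
- eggcup: Egg cup, 70 mm high: foot, 18 mm stem, bowl with a dark round patch on its flat top (the cup is not yet hollowed). Solid pale wood, loose, a round body of revolution about its z axis (z up); origin at the centre of its flat underside, foot 40 mm across. Its bowl, almost straight-sided, 42 to 44 mm across from 29 to 70 mm above the underside, is the place to grip; 50 to 100 g.
- dish_finial: Shallow square aluminium oiling dish, 62 x 62 mm, 12 mm high, walls and floor 4 mm thick, fixed on the oiling board; at the start the finial stands in it (underside 4 mm above the dish's), at most 4 mm off centre each way. The four dishes look alike. Origin: centre of its underside; axes parallel to the board's.
- dish_knob: Shallow square aluminium oiling dish, 62 x 62 mm, 12 mm high, walls and floor 4 mm thick, fixed on the oiling board; at the start the knob stands in it (underside 4 mm above the dish's), at most 4 mm off centre each way. The four dishes look alike. Origin: centre of its underside; axes parallel to the board's.
- dish_foot: Shallow square aluminium oiling dish, 62 x 62 mm, 12 mm high, walls and floor 4 mm thick, fixed on the oiling board; at the start the foot stands in it (underside 4 mm above the dish's), at most 4 mm off centre each way. The four dishes look alike. Origin: centre of its underside; axes parallel to the board's.
- dish_eggcup: Shallow square aluminium oiling dish, 62 x 62 mm, 12 mm high, walls and floor 4 mm thick, fixed on the oiling board; at the start the eggcup stands in it (underside 4 mm above the dish's), at most 4 mm off centre each way. The four dishes look alike. Origin: centre of its underside; axes parallel to the board's.
- board: Oiling board: pale plywood, 350 x 86 x 12 mm, fixed, left or right of the robot, with the four dishes in a row. Origin: on its underside below the middle of the row. Its x axis runs along the row towards the end with a dark turned post (26 mm thick, top 72 mm above the table, at x = 172 mm); dish centres at x = -108, -36, 36, 108 mm (108 is next to the post), y = 0. z up.
- rack: Drying rack: dark wood, 350 x 84 mm, fixed, on the other side, with four empty square cork-floored pockets in a row, 60 mm inside, floors 12 mm and wall tops 24 mm above the table, walls 12 mm thick. Origin: underside, mid-row. x axis along the row to the end with a pale post (26 mm thick, 72 mm high, at x = 172 mm); pocket centres x = -108, -36, 36, 108 mm (108 is next to the post), y = 0.
Not all that is in view belongs to the job. What is shaped like the foot but green is not meant.

How it is judged:
By the outcome, as a careful person would: the job done as asked, in the order asked, and still so for the second after the job is handed in, with the robot touching nothing.
It also fails if it takes over 104 s, if anything falls off the work surface, if the arm or the gripper's body presses on something with over 40 N, if the wrist force passes 120 N, or if a joint passes its speed limit or range.

## Robot

A 7-joint arm with a two-finger parallel gripper is mounted at the origin on the work surface. World frame = base frame: x ahead of the robot, y to its left, z up, the work surface at z = 0. Lengths are in m, angles in rad, forces in N, time in s.
With the tool pointing down it reaches from about 0.4 to 0.85 m from the base axis. Payload 6.9 kg.
Tool frame: the origin (TCP) lies midway between the tips of the shut fingers; the grasp point (between the pads) lies behind it (ctrl.pinch_z is the z of the grasp point in the tool frame, in m); z points along the fingers, y is the line along which they close (so a half turn about z gives the same grasp; the last joint's range is limited). The gripper opens to 85 mm and grips with 20 to 120 N. Pads are 22 mm wide; open, the fingers measure 114 mm over their backs; the gripper's body (76 mm by 85 mm) begins 54 mm behind the grasp point. The pads swing forward as they close: fully open they stand 13 mm farther back than shut.
Start: joints at [-1.175, 0.507, -0.238, 1.5, 0.126, 1.149, -0.155], TCP at [0.179, 0.599, 0.231] pointing down, gripper open.
Joint ranges: [-3.08, 3.08], [-0.24, 2.05], [-1.43, 1.35], [0, 2.5], [-1.52, 4.66], [0.17, 1.96], [-2.89, 2.89]. Speed limits (rad/s): [2.39, 2.39, 3.14, 3.14, 3.14, 3.14, 3.14].

## Interface

Orientations are given as a unit quaternion [w, x, y, z].
In Python, from station import ctrl, get_state, vision, ticket, models gives the robot as it stands. Calls block until the motion is done:
- ctrl.movep(position, orientation): joint-space move of the TCP to a pose.
- ctrl.movel(position, frame=None, max_speed=0.15): straight line of the TCP; frame=None keeps the orientation; max_speed is the mean speed in m/s.
- ctrl.set_joints(angles): joint-space move.
- ctrl.ungrasp() and ctrl.close_gripper(force=None): open the fingers fully, or close them until they stop; force is the grip in N (None keeps the last).
- ctrl.pause(seconds).
- ctrl.ik(position, orientation): joint angles nearest the present ones, or None.
- get_state(): the state.
- vision.grab_frame(name): name is "side" or "top"; returns (picture, depth): 384x512x3 uint8, blue, green, red; 384x512 float32, m along the optical axis (not along the pixel's ray), 0 where there is no reading.
- vision.camera_info(name): a dict with "mtx" (3x3 intrinsics, pixels), "dist_coeffs" ([k1, k2, p1, p2, k3] as OpenCV has them; the pictures are not rectified), "R" (3x3) and "t" (3): a world point X has camera coordinates R X + t. Camera axes: x right, y down, z forward; pixel columns grow to the right and rows downward; lengths in m; the calibration is good to about 2 mm. A picture is of the moment at which its call begins. camera_info takes no time and is no camera call.
A pose or a line that the arm cannot do raises ctrl.Unreachable and nothing moves.
- ticket.close_job(): hands the job in; it is judged then, once.
Trained networks look in the newest picture that a camera, given by its name, has taken for a name from the list of things; names that differ only in an ending like _2 or _b are one class to them, and where a whole thing is asked for, a point or a joint stands for the part that bears it (a point fixed in the world has none). Each returns a list of dicts, best first, with "p" (0 to 1); they miss things now and then, are a little off and sometimes report something else, mostly with a low value. They report only what shows in the picture. A call takes as long as a camera call. They do not tell look-alikes from the thing itself.
- models.recognise(camera, target): "point" ([column, row] in pixels, amid what is visible of it).
- models.masks_of(camera, target): "mask" (384x512 bool, what is visible of it) and "point" ([column, row] in pixels, amid what is visible of it).
The state is a dict: "time": time; "qpos": joint angles; "qd": joint speeds; "tau": joint torques, N m; "tcp_pos": TCP position; "eef_rot": TCP orientation; "contact_force": force on the tool from outside, world axes, zero at the start; "wrist_torque": the same for the moment, N m; "width": finger opening in m; "gripper_force": force on a finger pad.
Only numpy, scipy, OpenCV 4.12 (cv2) and the standard library are available. Lean on these libraries where they do the work, as an engineer would, in place of code of your own. Each camera call takes 0.05 s, during which the arm holds its last target. There are 200 camera calls.

## Working session

There is one attempt and no reset: what is moved stays moved. The work goes in short steps, each a Python script; the robot and the scene stay as the last script left them, time stands still between calls to the robot, and variables do not carry over. Pictures are saved under pics/ and viewed, at most 14 in all, crops included, and the job is handed in when it is done.

```bash
mkdir -p pics; ls; python3 - <<'E'
from station import ctrl,get_state,vision,ticket,models
import cv2,numpy as np
s=get_state();print(s['time'],s['tcp_pos'],s['eef_rot'],s['width'],ctrl.pinch_z)
for n in('top','side'):
    p,d=vision.grab_frame(n);cv2.imwrite(f'pics/{n}0.png',p);np.save(f'{n}_d.npy',d)
    i=vision.camera_info(n);print(n,i)
    for t in('finial','knob','foot','eggcup','board','rack'):
        print(t,[(np.round(r['point']).tolist(),round(r['p'],2)) for r in models.recognise(n,t)][:4])
E
```

```text
pics
0.0 [0.17911698 0.59826966 0.23043527] [-1.10365185e-04  1.44865747e-01  9.89450930e-01 -8.72431437e-04] 0.08574959865349774 -0.0187
top {'mtx': array([[394.77000987,   0.        , 248.43738379],
       [  0.        , 394.77000987, 198.74624967],
       [  0.        ,   0.        ,   1.        ]]), 'dist_coeffs': array([0.04743836, 0.        , 0.        , 0.        , 0.        ]), 'R': array([[-0.01494891, -0.9998276 ,  0.01101346],
       [-0.99811396,  0.01426559, -0.05970774],
       [ 0.05954033, -0.01188525, -0.99815514]]), 't': array([-0.01432918,  0.52883875,  0.81291894])}
finial [([315.0, 134.0], 0.88)]
knob [([320.0, 206.0], 0.69), ([308.0, 203.0], 0.5)]
foot [([367.0, 266.0], 0.97), ([364.0, 180.0], 0.86), ([317.0, 167.0], 0.84), ([367.0, 107.0], 0.83)]
eggcup [([320.0, 240.0], 0.6)]
board [([310.0, 155.0], 0.77)]
rack [([139.0, 175.0], 0.59)]
side {'mtx': array([[452.87154719,   0.        , 254.24172057],
       [  0.        , 452.87154719, 187.75894232],
       [  0.        ,   0.        ,   1.        ]]), 'dist_coeffs': array([-0.09513498,  0.        ,  0.        ,  0.        ,  0.        ]), 'R': array([[-0.77428104, -0.63264811, -0.01566011],
       [-0.33306509,  0.42842104, -0.8399542 ],
       [ 0.53810456, -0.64514478, -0.54243129]]), 't': array([0.40073675, 0.23523191, 0.64799593])}
finial [([247.0, 149.0], 0.58)]
knob []
foot [([308.0, 145.0], 0.97), ([374.0, 173.0], 0.77), ([260.0, 132.0], 0.73), ([276.0, 158.0], 0.62)]
eggcup [([328.0, 177.0], 0.9)]
board [([271.0, 182.0], 0.9)]
rack []
```

View pics/top0.png

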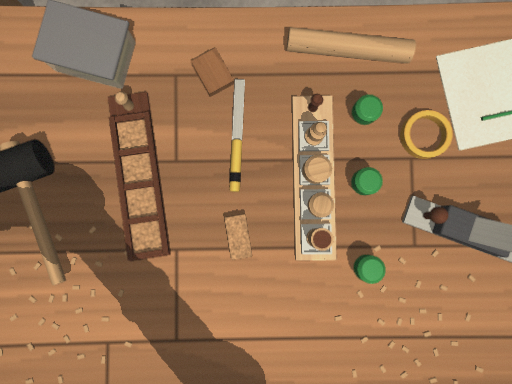

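View pics/side0.png

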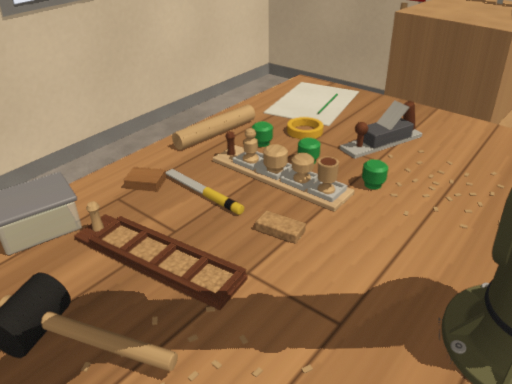

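Top view: the board (post at 317,102) holds, from the post outwards, the finial (316,132), foot (317,168), knob (320,205) and eggcup (321,238). The rack is on the left with its post at (123,98), and its pockets are at (132,133), (137,167), (142,201) and (147,236). The green bun feet at x≈368 are decoys. Next I measure in 3D from both depth views.

```bash
cat > h.py <<'E'
import numpy as np,cv2
from station import ctrl,get_state,vision,ticket,models
def cloud(n,d):
    i=vision.camera_info(n);h,w=d.shape
    u,v=np.meshgrid(np.arange(w),np.arange(h))
    p=cv2.undistortPoints(np.stack([u,v],-1).reshape(-1,1,2).astype(float),i['mtx'],i['dist_coeffs']).reshape(h,w,2)
    X=np.dstack([p*d[...,None],d])
    X=(X-i['t'])@i['R']; X[d==0]=np.nan
    return X
def proj(n,P):
    i=vision.camera_info(n)
    return cv2.projectPoints(np.array(P,float).reshape(-1,1,3),cv2.Rodrigues(i['R'])[0],i['t'],i['mtx'],i['dist_coeffs'])[0].reshape(-1,2)
E
python3 - <<'E'
from h import *
T=cloud('top',np.load('top_d.npy'));S=cloud('side',np.load('side_d.npy'))
r=np.round
print('table',r(T[300:330,200:300,2].mean()*1e3,1),r(np.nanstd(T[300:330,200:300,2])*1e3,1),
 'side table',r(np.nanmedian(S[250:270,330:380,2])*1e3,1))
for n,(u,v) in dict(post=(317,101),fin=(316,132),foot=(317,168),knob=(320,205),egg=(321,238),p1=(132,133),p2=(137,167),p3=(142,201),p4=(147,236),rpost=(123,98)).items():
    print(n,r(T[v-2:v+3,u-2:u+3].reshape(-1,3).mean(0)*1e3,1),'maxz',r(np.nanmax(T[v-8:v+9,u-8:u+9,2])*1e3,1))
def rect(X,lo,hi,box):
    P=X.reshape(-1,3);m=(P[:,2]>lo)&(P[:,2]<hi)&(P[:,0]>box[0])&(P[:,0]<box[1])&(P[:,1]>box[2])&(P[:,1]<box[3])
    q=P[m];return q,cv2.minAreaRect((q[:,:2]*1e3).astype(np.float32))
c=T[168,317];k=T[167,137]
for nm,X in(('T',T),('S',S)):
  for what,a in(('board',c),('rack',k)):
    q,b=rect(X,.006,.03,(a[0]-.3,a[0]+.2,a[1]-.09,a[1]+.09))
    print(nm,what,len(q),b,'z pct',r(np.percentile(q[:,2]*1e3,[5,25,50,75,95]),1))
for what,a in(('board',c),('rack',k)):
    H=T[...,2]*1e3
# two-view tops: centre of top-most points
for nm,X in(('T',T),('S',S)):
  for n,(u,v) in dict(fin=(316,132),foot=(317,168),knob=(320,205),egg=(321,238)).items():
    a=np.nanmean(T[v-3:v+4,u-3:u+4].reshape(-1,3),0)
    P=X.reshape(-1,3);q=P[(np.hypot(P[:,0]-a[0],P[:,1]-a[1])<.034)&(P[:,2]>.045)]
    z=np.percentile(q[:,2],97);t=q[q[:,2]>.05]
    print(nm,n,len(q),'top',r(z*1e3,1),'bbox',r(t.min(0)*1e3),r(t.max(0)*1e3),'circ',[r(x,1) for x in cv2.minEnclosingCircle((t[:,:2]*1e3).astype(np.float32))])
E
```

```text
table nan 1.5 side table -0.1
post [ 717.8 -160.5   70.4] maxz 73.7
fin [ 651.6 -153.7   88.4] maxz 101.2
foot [ 583.8 -157.1   72.3] maxz 77.8
knob [ 510.8 -160.5   75.4] maxz 79.0
egg [ 447.4 -158.5   87.2] maxz 90.6
p1 [nan nan nan] maxz 17.1
p2 [598.8 210.8  14.1] maxz 16.9
p3 [527.2 200.5  13.6] maxz 17.4
p4 [nan nan nan] maxz 17.2
rpost [727.6 222.6  70.3] maxz 74.8
T board 4669 ((540.207763671875, -182.35934448242188), (129.56748962402344, 415.6113586425781), 89.99009704589844) z pct [10.3 12.  13.8 18.1 25.8]
T rack 7060 ((566.2169189453125, 238.47293090820312), (458.9188232421875, 149.81149291992188), 7.510016441345215) z pct [10.9 12.8 14.7 24.2 26.3]
S board 2899 ((557.7501831054688, -181.457763671875), (387.0348815917969, 131.5200653076172), 0.0024902571458369493) z pct [ 8.7 13.  17.2 23.5 27.1]
S rack 7054 ((602.3587646484375, 213.2747344970703), (394.0004577636719, 102.90788269042969), 10.958525657653809) z pct [10.  12.2 15.9 23.2 24.9]
T fin 278 top 99.8 bbox [ 643. -177.   50.] [ 674. -144.  101.] circ [array([ 659.3, -160.7]), np.float64(16.8)]
T foot 653 top 74.4 bbox [ 557. -186.   50.] [ 613. -132.   78.] circ [array([ 585. , -158.6]), np.float64(28.1)]
T knob 524 top 76.5 bbox [ 489. -188.   50.] [ 537. -140.   79.] circ [array([ 513.1, -164.1]), np.float64(24.8)]
T egg 450 top 89.2 bbox [ 426. -180.   52.] [ 466. -138.   91.] circ [array([ 446.3, -159.1]), np.float64(21.6)]
S fin 286 top 98.8 bbox [ 643. -174.   50.] [ 675. -145.  101.] circ [array([ 658.8, -159.4]), np.float64(16.6)]
S foot 444 top 74.3 bbox [ 557. -184.   50.] [ 610. -131.   75.] circ [array([ 583.9, -157.5]), np.float64(27.5)]
S knob 379 top 76.3 bbox [ 487. -187.   50.] [ 538. -140.   77.] circ [array([ 512.7, -163.4]), np.float64(25.2)]
S egg 471 top 88.7 bbox [ 426. -181.   50.] [ 468. -138.   89.] circ [array([ 447.1, -159. ]), np.float64(23.4)]
```

Object heights and centres agree between the views, and the undersides stand at about 16 mm. Next I fit the board and rack poses to the height map from both cameras.

```bash
cat > fit.py <<'E'
from h import *
from scipy.optimize import minimize
C=[cloud(n,np.load(n+'_d.npy')).reshape(-1,3) for n in('top','side')]
def fit(P,p0,inner,wall,zf,zt,W,post):
    def cost(p,full=False):
        c,s=np.cos(p[2]),np.sin(p[2]);d=P[:,:2]-p[:2]
        x=d[:,0]*c+d[:,1]*s;y=-d[:,0]*s+d[:,1]*c
        xl=np.abs(np.abs(np.abs(x)-72)-36) # dist to nearest pocket centre
        z=np.where((abs(x)<175)&(abs(y)<W/2),post,0.)
        sq=np.maximum(xl,abs(y))
        z=np.where(sq<wall/2,zt,z); z=np.where(sq<inner/2,zf,z)
        m=(abs(x)<200)&(abs(y)<70)&(np.hypot(x-172,y)>20)
        return np.minimum(abs(P[:,2]-z),12)[m].mean()
    best=None
    for da in(-.05,0,.05):
      for dx in(-6,0,6):
        r=minimize(cost,np.array(p0)+[dx,0,da],method='Nelder-Mead',options=dict(initial_simplex=np.array(p0)+[dx,0,da]+np.array([[0,0,0],[6,0,0],[0,6,0],[0,0,.04]])))
        if best is None or r.fun<best.fun:best=r
    return best.x,best.fun
def near(P,c,zmax):
    P=P*1e3;return P[(np.hypot(P[:,0]-c[0],P[:,1]-c[1])<230)&(P[:,2]<zmax)&(P[:,2]>-10)]
rc=[563,206,.13];bc=[550,-160,0.0]
out={}
for nm,Q in(('top',[C[0]]),('side',[C[1]]),('both',C)):
    Q=np.vstack(Q)
    R=fit(near(Q,rc,35),rc,60,84,12,24,84,24)
    B=fit(near(Q,bc,32),bc,54,62,16,24,86,12)
    print(nm,np.round(R[0],3),round(R[1],2),np.round(B[0],3),round(B[1],2));out=(R[0],B[0])
R,B=out
def w(p,x,z):return [(p[0]+x*np.cos(p[2]))/1e3,(p[1]+x*np.sin(p[2]))/1e3,z]
xs=(-108,-36,36,108)
for x in xs:print(np.round(w(R,x,.012),4),np.round(w(B,x,.016),4))
print('posts',w(R,172,.072),w(B,172,.072))
for n in('top','side'):
    im=cv2.imread(f'pics/{n}0.png')
    for p,W,z,zt,inn in((R,84,.024,.024,60),(B,86,.012,.024,54)):
        c,s=np.cos(p[2]),np.sin(p[2])
        def box(x,h,v,z,col):
            q=[[(p[0]+a*c-b*s)/1e3,(p[1]+a*s+b*c)/1e3,z] for a,b in((x-h,-v),(x+h,-v),(x+h,v),(x-h,v))]
            cv2.polylines(im,[(proj(n,q)*16).astype(np.int32)],True,col,1,cv2.LINE_AA,4)
        box(0,175,W/2,z,(255,0,0))
        for x in xs:box(x,inn/2,inn/2,zt,(0,255,0))
    for P,rad in(([.6593,-.1607,.1],13),([.585,-.1585,.072],20),([.5131,-.1638,.076],15),([.4465,-.159,.086],21)):
        u=proj(n,P)[0].astype(int);cv2.circle(im,tuple(map(int,u)),2,(0,0,255),-1)
    im=im[70:280,90:345] if n=='top' else im[90:310,60:380]
    cv2.imwrite(f'pics/fit_{n}.png',cv2.resize(im,None,fx=2.4,fy=2.4,interpolation=cv2.INTER_CUBIC))
E
python3 fit.py
```

```text
top [5.60878e+02 2.06363e+02 1.35000e-01] 2.62 [ 5.52095e+02 -1.61084e+02  1.00000e-03] 2.16
side [5.62796e+02 2.05145e+02 1.32000e-01] 3.24 [ 5.67914e+02 -1.61200e+02 -1.00000e-03] 3.96
both [5.61113e+02 2.05988e+02 1.38000e-01] 2.97 [ 5.52253e+02 -1.61223e+02  2.00000e-03] 2.82
[0.4541 0.1912 0.012 ] [ 0.4443 -0.1614  0.016 ]
[0.5255 0.201  0.012 ] [ 0.5163 -0.1613  0.016 ]
[0.5968 0.2109 0.012 ] [ 0.5883 -0.1612  0.016 ]
[0.6681 0.2208 0.012 ] [ 0.6603 -0.161   0.016 ]
posts [np.float64(0.7314863916823878), np.float64(0.22958683410360925), 0.072] [np.float64(0.7242528580218455), np.float64(-0.1608810720472235), 0.072]
```

View pics/fit_top.png

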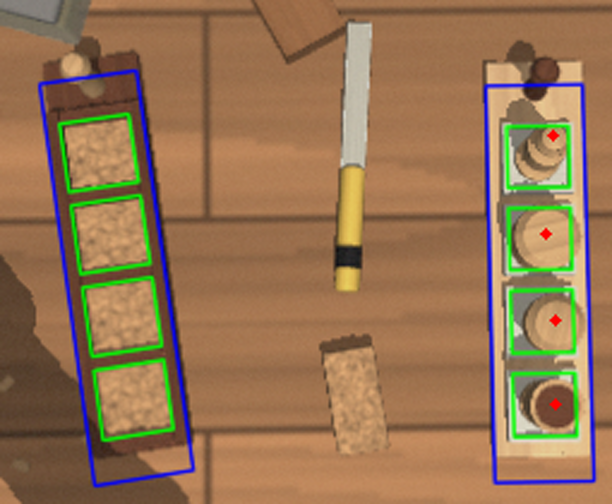

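The overlay shows the pocket boxes close to the pockets. The outlines, though, extend further towards the post, so the row isn't in the middle of the board or rack. I'll refit with a free outline offset.

```bash
sed -i "s/abs(x)<175)&/abs(x-p[3])<175)\&/; s/abs(x)<200)&/abs(x-20)<200)\&/; s/\[\[0,0,0\],\[6,0,0\],\[0,6,0\],\[0,0,.04\]\]/[[0,0,0,0],[6,0,0,0],[0,6,0,0],[0,0,.04,0],[0,0,0,8]]/; s/+\[dx,0,da\]/+[dx,0,da,0]/g; s/rc=.*/rc=[563,206,.13,20];bc=[552,-161,0.0,20]/; s/box(0,175/box(p[3],175/; s/fit_{n}/fit2_{n}/" fit.py; python3 fit.py
```

```text
top [5.60840e+02 2.06474e+02 1.36000e-01 2.26470e+01] 2.32 [ 5.52076e+02 -1.61083e+02  1.00000e-03  2.16380e+01] 1.51
side [5.61857e+02 2.05008e+02 1.32000e-01 2.34800e+01] 2.92 [ 5.53110e+02 -1.61148e+02  1.00000e-03  2.29280e+01] 3.58
both [5.60888e+02 2.06130e+02 1.37000e-01 2.36590e+01] 2.64 [ 5.52066e+02 -1.61215e+02  2.00000e-03  2.30290e+01] 2.2
[0.4539 0.1914 0.012 ] [ 0.4441 -0.1614  0.016 ]
[0.5252 0.2012 0.012 ] [ 0.5161 -0.1613  0.016 ]
[0.5966 0.211  0.012 ] [ 0.5881 -0.1612  0.016 ]
[0.6679 0.2208 0.012 ] [ 0.6601 -0.161   0.016 ]
posts [np.float64(0.7312867467623405), np.float64(0.22954195341834366), 0.072] [np.float64(0.7240652380183038), np.float64(-0.16090750592848305), 0.072]
```

```bash
cat >> h.py <<'E'
BY,RY=.002+np.pi/2,.137+np.pi/2
def pick(xy,h,name):
    z=.016+h+ctrl.pinch_z
    ctrl.movep([*xy,z+.11],quat(BY)); ctrl.movel([*xy,z],max_speed=.15)
    f0=get_state()['contact_force'];ctrl.close_gripper(60);s=get_state()
    print(name,'pick t',round(s['time'],1),'width',round(s['width'],4),'F',np.round(s['contact_force']-f0,1),'dpos',np.round((s['tcp_pos']-[*xy,z])*1e3,1))
    ctrl.movel([*xy,z+.12],max_speed=.2)
    s=get_state();print(' lifted width',round(s['width'],4),'F',np.round(s['contact_force'],1))
def place(xy,h):
    z=.012+h+ctrl.pinch_z
    ctrl.movep([*xy,z+.11],quat(RY)); ctrl.movel([*xy,z+.015],max_speed=.15)
    ctrl.pause(.2);f0=get_state()['contact_force'][2]
    for k in np.arange(6,-3.1,-1.):
        ctrl.movel([*xy,z+k/1e3],max_speed=.03);f=get_state()['contact_force'][2]-f0
        if f>2.5:break
    print(' down k',k,'f',round(f,1),'width',round(get_state()['width'],4))
    ctrl.ungrasp();ctrl.pause(.1);ctrl.movel([*xy,z+.11],max_speed=.2)
    s=get_state();print(' t',round(s['time'],1),'F',np.round(s['contact_force'],1))
def pocket(x):return [.5609+x/1e3*np.cos(.137),.2061+x/1e3*np.sin(.137)]
E
python3 - <<'E'
from h import *
pick([.659,-.1605],.038,'finial');place(pocket(-108),.038)
p,d=vision.grab_frame('side');cv2.imwrite('pics/a1.png',p)
E
```

```text
finial pick t 5.3 width 0.0327 F [-1.9  0.5  4.8] dpos [ 0.5 -0.1  0.8]
 lifted width 0.0322 F [ 0.4 -0.2 -1.6]
 down k 0.0 f 8.9 width 0.032
 t 11.8 F [-0.5  0.2 -0.2]
```

View pics/a1.png

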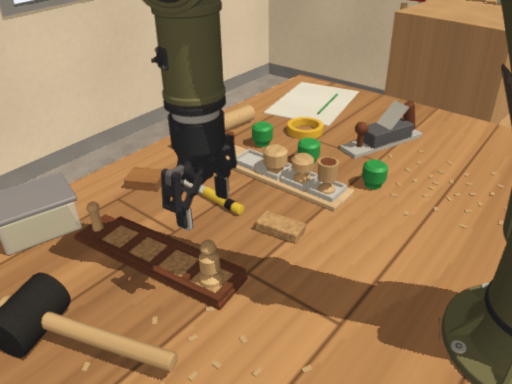

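The finial stands upright in the pocket farthest from the rack's post (209,265). The force profile matches the model, so I'll do the foot next.

```bash
python3 - <<'E'
from h import *
pick([.5845,-.158],.030,'foot')
w=get_state()['width']
assert .05<w<.06
place(pocket(-36),.030)
pick([.513,-.1637],.038,'knob')
assert .044<get_state()['width']<.054
place(pocket(36),.038)
p,d=vision.grab_frame('side');cv2.imwrite('pics/a2.png',p)
E
```

```text
foot pick t 14.6 width 0.0547 F [-0.2 -0.4  6.5] dpos [ 0.7 -0.3  1.4]
 lifted width 0.0545 F [-0.2  0.1 -0.9]
 down k 1.0 f 6.3 width 0.0545
 t 20.6 F [ 0.8 -0.1  1. ]
knob pick t 23.3 width 0.0482 F [-1.3  0.1  7.6] dpos [ 0.5 -0.1  1.2]
 lifted width 0.0479 F [-0.4  0.6 -0.7]
 down k 1.0 f 3.7 width 0.0475
 t 29.4 F [-0.5  0.7  0.4]
```

View pics/a2.png

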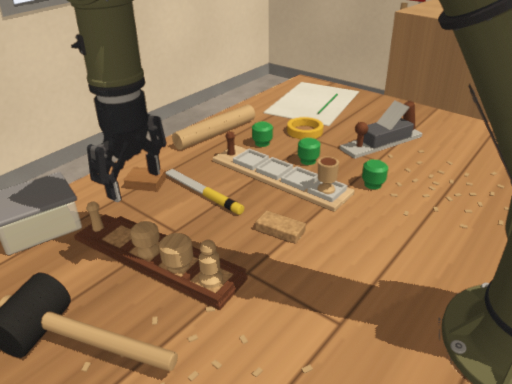

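The finial, foot and knob are in pockets 1–3, at (209,265), (177,252) and (145,238). I'll place the eggcup, then retract the arm and check from close up.

```bash
python3 - <<'E'
from h import *
pick([.4467,-.159],.045,'eggcup')
assert .037<get_state()['width']<.048
place(pocket(108),.045)
ctrl.movep([.5,-.1,.3],quat(BY))
P,d=vision.grab_frame('top');p2,d2=vision.grab_frame('side')
a=cv2.resize(P[80:270,90:190],None,fx=3,fy=3);b=cv2.resize(p2[200:310,70:250],None,fx=2.7,fy=2.7)
im=np.zeros((570,800,3),np.uint8);im[:,:300]=a;im[:b.shape[0],305:305+b.shape[1]]=b
cv2.imwrite('pics/a3.png',im)
T=cloud('top',d);S=cloud('side',d2)
for n,x,h in(('finial',-108,84),('foot',-36,56),('knob',36,60),('eggcup',108,70)):
    c=pocket(x)
    for X in(T,S):
        q=X.reshape(-1,3);q=q[(np.hypot(q[:,0]-c[0],q[:,1]-c[1])<.034)&(q[:,2]>.012+(h-8)/1e3)]
        A=np.c_[q[:,:2]-q[:,:2].mean(0),np.ones(len(q))];s=np.linalg.lstsq(A,q[:,2],rcond=None)[0]
        print(n,len(q),'top',np.round(np.median(q[:,2])*1e3,1),'exp',12+h,'slope',np.round(s[:2],2),'off',np.round((np.array(cv2.minEnclosingCircle((q[:,:2]*1e3).astype(np.float32))[0])-np.array(c)*1e3),1))
E
```

```text
eggcup pick t 32.3 width 0.0419 F [-0.5 -0.4  5.3] dpos [ 0.4 -0.3  0.7]
 lifted width 0.0423 F [-1.   0.8 -1.1]
 down k 0.0 f 4.5 width 0.0421
 t 38.9 F [-0.7 -0.2 -0.9]
finial 134 top 93.2 exp 96 slope [-0.07  0.06] off [2.  0.7]
finial 121 top 92.5 exp 96 slope [ 0.14 -0.12] off [0.8 1.6]
foot 653 top 68.0 exp 68 slope [0.01 0.03] off [-0.1  0.7]
foot 574 top 67.3 exp 68 slope [ 0.07 -0.06] off [0.8 0.9]
knob 452 top 69.5 exp 72 slope [-0.    0.03] off [-0.9  0.7]
knob 320 top 69.1 exp 72 slope [ 0.09 -0.04] off [-1.4  1.1]
eggcup 412 top 83.1 exp 82 slope [0.02 0.03] off [-1.6 -0.7]
eggcup 344 top 82.3 exp 82 slope [ 0.08 -0.05] off [ 0.7 -0.5]
```

View pics/a3.png

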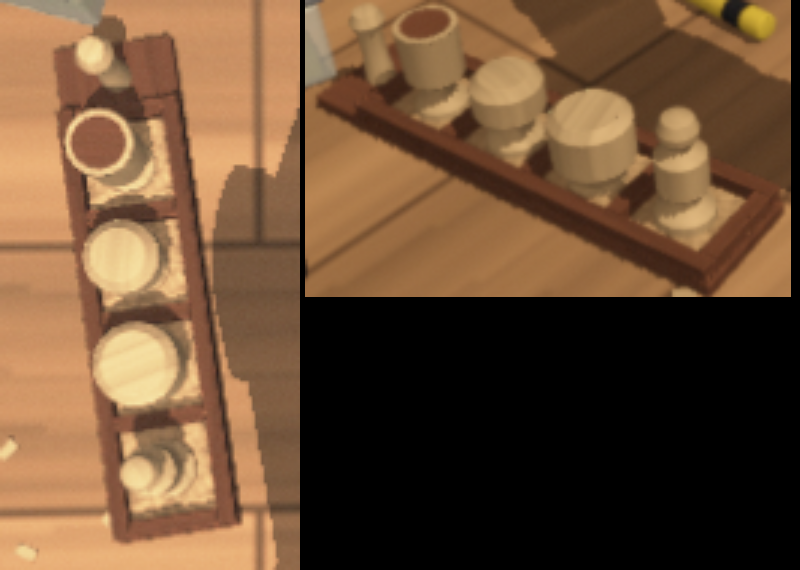

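All four stand upright and centred, with their tops at the expected heights. From the rack's post the order is eggcup, knob, foot, finial, which is correct, and the arm is clear.

```bash
python3 -c "
from station import ticket;print(ticket.close_job())"
```

```text
the job is handed in; nothing more can be done
None
```

The job is handed in at about 40 s of the 104 s allowed: eggcup, knob, foot and finial stand upright and free in the rack, in that order from its post, as the last camera check showed just before hand-in.

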